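# Take the pressure roller out of the box labeller

### The arm

A 6-joint arm with a two-finger parallel gripper is mounted at the origin on the work surface. World frame = base frame: x ahead of the robot, y to its left, z up, the work surface at z = 0. Lengths are in m, angles in rad, forces in N, time in s.
With the tool pointing down it reaches from about 0.35 to 0.975 m from the base axis. Payload 4.9 kg.
Tool frame: the origin (TCP) lies at the very end of the fingers, on their centre line; the grasp point (between the pads) lies 19 mm behind it; x points along the fingers, y is the direction in which the jaws open and shut, and the axes are right-handed (so a half turn about x gives the same grasp; the last joint's range is limited). The gripper opens to 85 mm and grips with 20 to 120 N. Pads are 22 mm wide; open, the fingers measure 114 mm over their backs; the gripper's body (76 mm by 85 mm) begins 54 mm behind the grasp point. The pads swing forward as they close: fully open they stand 13 mm farther back than shut.
Start: joints at [1.062, 0.053, 1.613, -0, 1.476, -0.119], TCP at [0.237, 0.578, 0.231] pointing down, gripper open.
Joint ranges: [-3.01, 3.01], [-1.01, 2.22], [0.06, 2.58], [-1.02, 4.17], [0.09, 2.62], [-3.14, 3.14]. Speed limits (rad/s): [2.57, 2.57, 3.14, 3.14, 3.14, 3.14].

### API

Orientations are given as a rotation vector (axis times angle).
In Python, from station import ctrl, get_image, calibration, finish_job, search_frame, cut_out, mark_of gives the robot as it stands. The module is installed in compiled form; this text tells all that it offers.
- The arm moves only by the tool arm_command, never from a script. Its argument "plan" is a list that holds one entry, the list of rows, each a list of 7 numbers: the shift along the tool's x, y, z in m, then the turn, a rotation vector about the tool's x, y, z in degrees, then the finger opening in m, from 0 to 0.0854. A call has 1 to 20 rows; each row shifts and turns the pose as measured when the row begins, along the tool's axes as they then stand; what a row does not reach is not made up. A row lasts 1/12 s, in which the tool goes at most 41.7 mm and 7.16 degrees, less where a joint would pass 70% of its speed; a pose out of reach is approached as far as the arm can. A call with a gripper value outside its range is refused whole. The fingers move at their own pace and stop on an object; "squeeze" is the grip in N (left out, the last holds). Time passes only in rows, so rows that do not move let the fingers close. It gives the time, the measured TCP pose, the force and the opening at its end, in the units of the state.
- ctrl.get_obs(): the state, without advancing time (a new reading comes with each control period).
- get_image(name): name is "side" or "top"; returns the picture (480x640x3 uint8, red, green, blue); there is no depth.
- calibration(name): a dict with "fx", "fy", "cx", "cy" (pixels), "cam_to_world" (4x4, takes a point from camera to world coordinates). Camera axes: x right, y down, z forward; pixel columns grow to the right and rows downward; lengths in m; the calibration is good to about 2 mm. A picture is of the moment at which its call begins. calibration takes no time and is no camera call.
- finish_job(): hands the job in, once; it reports no verdict.
Trained networks look in the newest picture that a camera, given by its name, has taken for a name from the list of things; names that differ only in an ending like _2 or _b are one class to them, and where a whole thing is asked for, a point or a joint stands for the part that bears it (a point fixed in the world has none). Each returns a list of dicts, best first, with "conf" (0 to 1); they miss things now and then, are a little off and sometimes report something else, mostly with a low value. They report only what shows in the picture. A call takes as long as a camera call. They do not tell look-alikes from the thing itself.
- search_frame(camera, thing): "at" ([x, y, z] in m, in the coordinates of the camera as it stood for that picture, good to about 4 mm: the middle of the surface that is visible of it).
- cut_out(camera, thing): "mask" (480x640 bool, what is visible of it).
- mark_of(camera, thing): "at" ([x, y, z] in m, in the coordinates of the camera as it stood for that picture, good to about 4 mm: a listed point, or the origin of a listed thing).
The state is a dict: "t": time; "q": joint angles; "dq": joint speeds; "effort": joint torques, N m; "tool_pos": TCP position; "tool_rot": TCP orientation; "contact_force": force on the tool from outside, world axes, zero at the start; "wrist_torque": the same for the moment, N m; "opening": finger opening in m.
Only numpy, scipy, OpenCV 4.12 (cv2) and the standard library are available. Lean on these libraries where they do the work, as an engineer would, in place of code of your own. Each camera call takes 0.05 s, during which the arm holds its last target. There are 200 camera calls.

### The job

The rubber roller of the labelling machine has to come out for cleaning: flip its cam lever fully open, take hold of the roller, draw it forward off its ledge and lower its axle out through the bottom of the slots, keeping hold of it all the way. Then lay it gently, not dropped, in the white rest with an axle end in each V saddle, and let go. Leave the lever open, never let the roller touch the machine's bed or the counter, and leave the bottle and cartons where they are.

Things in the scene. Friction and masses are not known exactly. Their poses are not given: they have to be found in the camera images.
- labeller: Box labeller, fixed; place and yaw vary, left or right. Origin on the counter under the seated roller's middle; x from its open front (robot side) to its rear, y along the roller. Two upright aluminium cheeks, 65 to 73 mm either side of the middle, tops 172 mm high, only the roller between them. White housing with label reel, 119 mm high, starts 75 mm behind the roller axis.
- slot_seat (a point): Axle centre when seated, middle of machine, 130 mm above the counter; labeller axes. In each cheek's inverted-L slot the axle leans on a rear wall, on a ledge rising 12 degrees to the front; ledge ends 11 mm ahead (-x) of here, 2.3 mm higher than under the axle. 9 mm free above the axle; a solid bar over that, so it cannot come out upwards.
- slot_mouth (a point): Middle of the slots' downward opening, 22 mm ahead (-x) of slot_seat and 22 mm lower. The way down is 22 mm wide (x = -11 to -33 mm from slot_seat); noses in front of it reach to x = -47 mm. Noses and ledges end at this height (108 mm): with its centre below 103 mm the axle is out and can be drawn forward (-x) under the noses.
- bed: Grey bed plate of the labeller, 240 x 160 mm, 10 mm thick, lying on the counter under the roller, fixed; origin at the labeller's origin.
- lever (a joint): Cam lever outside the labeller's +y cheek, hinge along y. 0 = closed: black handle up, leaning 0.3 rad to the front (-x), steel lobe hanging before the axle, locking it. Grows as the handle tips backwards (+x); fully open from 1.35 to the stop at 1.6: handle nearly level to the rear, lobe clear. Starts at 0 to 0.12; stays where left (friction 0.12 N m).
- lever_pivot (a point): Point on the lever's hinge line in the handle's mid-plane: 14 mm ahead (-x) of slot_seat, 90 mm to labeller +y, 160 mm above the counter. Fixed on the labeller, same axes.
- lever_tip (a point): End of the handle, 85 mm from lever_pivot. Handle bar: 14 mm thick in the direction of swing, 12 mm wide along labeller y.
- roller: Black rubber roller, 40 mm diameter, 116 mm long, 0.35 kg nominal, on a steel axle of 10 mm diameter and 172 mm overall (collars of 18 mm diameter reach 61 mm either side of the middle). Origin at its centre; y along the axle. Starts in the labeller's slots.
- rest: White plastic roller rest, fixed; place and yaw vary. Base 100 x 176 x 8 mm. Origin under its centre on the counter, y along the roller's place. Two V saddles (90 degrees, 45 mm wide mouth, 10 mm thick, centred 73 mm either side of the middle, tops 61 mm high) take the axle ends; a laid roller has its centre 45 mm above the origin, 7 mm free lengthways either way.
- bottle: White medicine bottle, 56 mm diameter, 120 mm tall, origin under its centre: leave it alone.
- carton_a: Lying medicine carton 70 x 120 x 55 mm, origin under its centre: leave it alone.
- carton_b: Standing medicine carton 50 x 50 x 110 mm, origin under its centre: leave it alone.
Not all that is in view belongs to the job. Leave any turquoise or yellow look-alike of the rest alone.

How it is judged:
On the way, in this order (a step that is already met when the one before it is completed fails the run):
1. the cam lever is flipped fully open (above 1.35 rad) with the roller still in its slots (value of joint lever above 1.35 rad and z of roller in the frame of labeller between 0.122 and 0.142 m), for 0.2 s.
2. the roller, held by the fingers, is lowered through the open bottom of the slots (its centre more than 24 mm below its seat, between the cheeks) (contact force between the fingers and roller above 0.5 N and z of roller in the frame of labeller below 0.106 m and x of roller in the frame of labeller between -0.15 and 0.02 m and y of roller in the frame of labeller between -0.03 and 0.03 m), for 0.05 s.
3. the roller, still held, is let down into the rest (within 15 mm of its final height) (contact force between the fingers and roller above 0.5 N and z of roller in the frame of rest between 0.03 and 0.06 m and x of roller in the frame of rest between -0.02 and 0.02 m and y of roller in the frame of rest between -0.02 and 0.02 m), for 0.05 s.
At the end, for the whole second after the job is handed in: The roller lies at rest in the rest with an axle end in each V saddle (centre within 8 mm across, 13 mm lengthways, 38 to 50 mm high, parallel to the rest within 0.1 rad), let go, and the cam lever is still open (above 1.3 rad) (z of roller in the frame of rest between 0.038 and 0.05 m and x of roller in the frame of rest between -0.008 and 0.008 m and y of roller in the frame of rest between -0.013 and 0.013 m and angle between the y axis of roller and the y axis of rest, either way round below 0.1 rad and linear speed of roller below 0.02 m/s and value of joint lever above 1.3 rad); the robot touches nothing.
It fails at once if the roller touches the labeller's bed (contact force between roller and bed above 0.5 N).
It fails at once if the roller comes right down on the counter or bed (its centre below 33 mm) (height (world z) of roller below 0.033 m).
It fails at once if a bystander (bottle or carton) is moved more than 30 mm (distance of any of bottle, carton_a, carton_b from where it was at the start of the episode above 0.03 m).
It also fails if it takes over 58 s, if anything falls off the work surface, if the arm or the gripper's body presses on something with over 40 N, if the wrist force passes 120 N, or if a joint passes its speed limit or range.

## Working session

There is one attempt and no reset: what is moved stays moved. The work goes in short steps, Python scripts to look and compute and a tool call to move; the robot and the scene stay as the last step left them, time stands still between calls to the robot, and variables do not carry over. Pictures are saved under pics/ and viewed, about 8 in all and at most 12, crops included, and the job is handed in when it is done.

Besides the shell and the picture viewer there is one more tool, called as name(argument=value, ...) on one line, values as JSON. arm_command: Moves the arm, as the interface text tells. Its arguments: {"type":"object","properties":{"plan":{"type":"array","items":{"type":"array","items":{"type":"array","items":{"type":"number"}}}},"squeeze":{"type":"number"}},"required":["plan"]}

```bash
mkdir -p pics
cat > h.py <<'E'
import numpy as np, cv2
from station import *
from scipy.spatial.transform import Rotation as R
np.set_printoptions(precision=4,suppress=True)
def w(c,p):
    T=np.array(calibration(c)["cam_to_world"]); return T[:3,:3]@np.array(p)+T[:3,3]
def px(c,P):
    k=calibration(c);T=np.array(k["cam_to_world"]);p=T[:3,:3].T@(np.array(P)-T[:3,3])
    return np.array([k["fx"]*p[0]/p[2]+k["cx"],k["fy"]*p[1]/p[2]+k["cy"]])
def ray(c,uv,z):
    k=calibration(c);T=np.array(k["cam_to_world"])
    d=T[:3,:3]@np.array([(uv[0]-k["cx"])/k["fx"],(uv[1]-k["cy"])/k["fy"],1]);o=T[:3,3]
    return o+d*(z-o[2])/d[2]
E
python3 - <<'E'
from h import *
for c in ["side","top"]:
    im=get_image(c); cv2.imwrite(f"pics/{c}0.png",im[:,:,::-1])
    print(c,np.array(calibration(c)["cam_to_world"]),calibration(c)["fx"])
    for n in ["labeller","slot_seat","slot_mouth","lever_pivot","lever_tip","roller","rest","bed","bottle","carton_a"]:
        print(n,[(round(d["conf"],2),w(c,d["at"]),px(c,w(c,d["at"])).round()) for d in mark_of(c,n)])
o=ctrl.get_obs();print(o["t"],o["tool_pos"],o["tool_rot"],R.from_rotvec(o["tool_rot"]).as_matrix())
E
```

```text
side [[ 0.7838 -0.3378  0.5212 -0.2037]
 [-0.6211 -0.4309  0.6547 -0.9558]
 [ 0.0034 -0.8368 -0.5475  0.9506]
 [ 0.      0.      0.      1.    ]] 563.6869164318698
labeller [(0.79, array([0.5984, 0.1323, 0.0033]), array([300., 262.])), (0.57, array([0.5696, 0.2202, 0.1611]), array([273., 206.]))]
slot_seat [(0.87, array([0.5959, 0.1346, 0.1331]), array([298., 224.])), (0.56, array([0.556 , 0.2166, 0.2447]), array([268., 181.]))]
slot_mouth [(0.84, array([0.5768, 0.13  , 0.1129]), array([294., 233.]))]
lever_pivot [(0.91, array([0.5719, 0.216 , 0.1607]), array([274., 206.]))]
lever_tip [(0.47, array([0.5559, 0.2155, 0.2462]), array([268., 181.]))]
roller [(0.61, array([0.6016, 0.1305, 0.1304]), array([301., 224.]))]
rest [(0.91, array([0.331 , 0.1548, 0.0004]), array([216., 294.])), (0.81, array([ 0.3369, -0.181 ,  0.0006]), array([291., 363.])), (0.6, array([ 0.805 , -0.1084,  0.0026]), array([409., 274.])), (0.55, array([ 0.5599, -0.1819,  0.0024]), array([362., 323.]))]
bed [(0.56, array([0.5971, 0.1311, 0.004 ]), array([300., 262.]))]
bottle [(0.57, array([ 0.4196, -0.3505,  0.005
[... 1241 characters left out ...]
.1819, -0.0002]), array([394., 260.])), (0.6, array([ 0.339 , -0.1787,  0.0042]), array([390., 337.])), (0.59, array([0.5591, 0.2136, 0.2444]), array([252., 237.]))]
bed [(0.89, array([0.6041, 0.1294, 0.0019]), array([290., 241.]))]
bottle [(0.86, array([ 0.423 , -0.3511,  0.0031]), array([450., 312.])), (0.42, array([0.6049, 0.1315, 0.1286]), array([287., 231.]))]
carton_a [(0.9, array([ 0.5984, -0.4261,  0.0006]), array([476., 254.])), (0.75, array([0.5332, 0.4336, 0.0012]), array([186., 258.])), (0.71, array([0.5771, 0.1301, 0.1047]), array([287., 243.]))]
1.1 [0.2375 0.5781 0.2313] [ 0.3058  1.5491 -0.3058] [[-0.      0.38    0.925 ]
 [-0.      0.925  -0.38  ]
 [-1.     -0.0001 -0.    ]]
```

View pics/side0.png

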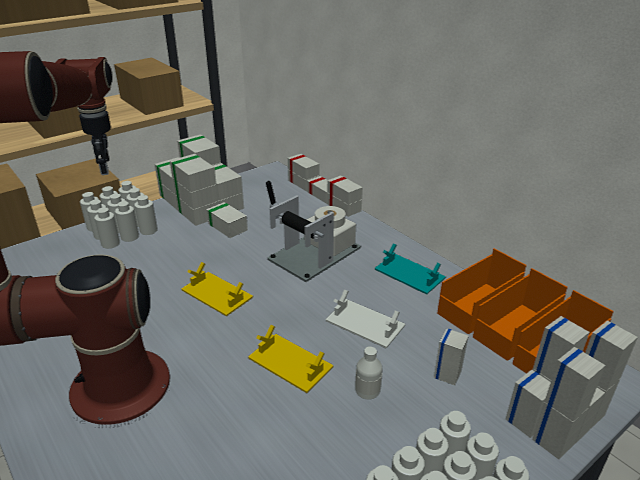

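View pics/top0.png

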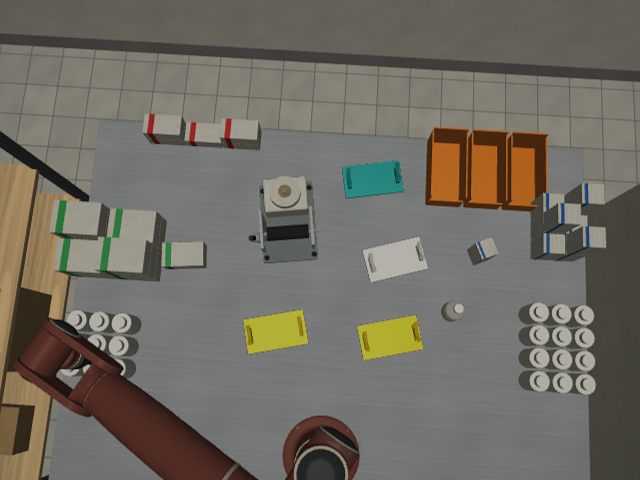

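The side view shows the labeller near (300,235) with its handle up at (270,190). The top view shows the labeller at (288,230).

Four things could be taken for the rest. In the top view they are yellow (276,331), yellow (390,337), turquoise (373,180) and white (394,260). I choose the white one, which is at (366,322) in the side view. Next I'll check it in a close crop and measure the yaws.

Run:
```python
from h import *
im=cv2.imread("pics/top0.png")
a=cv2.resize(im[165:275,240:330],None,fx=6,fy=6,interpolation=cv2.INTER_CUBIC)[:600]
b=cv2.resize(im[225:295,350:440],None,fx=2.5,fy=2.5,interpolation=cv2.INTER_CUBIC)
o=np.zeros((600,790,3),np.uint8);o[:,:540]=a[:600,:540];o[:b.shape[0],545:545+b.shape[1]]=b
cv2.imwrite("pics/crop1.png",o)
get_image("top")
def rect(m,z):
    p=np.argwhere(m)[:,::-1]; P=np.array([ray("top",q,z)[:2] for q in p]).astype(np.float32)*1000
    c,s,a=cv2.minAreaRect(P); B=cv2.boxPoints((c,s,a)); e=[B[1]-B[0],B[2]-B[1]]; L=max(e,key=np.linalg.norm); L=L*np.sign(L[1])
    return c,s,np.degrees(np.arctan2(-L[0],L[1]))
for d in cut_out("top","rest"):
    m=d["mask"];print("rest",round(d["conf"],2),np.argwhere(m).mean(0)[::-1],rect(m,0.008),im[m].mean(0))
for n in ["bed","roller","lever"]:
  for d in cut_out("top",n)[:2]:
    m=d["mask"];print(n,round(d["conf"],2),m.sum(),np.argwhere(m).mean(0)[::-1],rect(m,{"bed":.01,"roller":.14,"lever":.2}[n]))
```

```text
rest 0.76 [389.3822 336.7995] ((339.5099182128906, -178.05726623535156), (100.38920593261719, 176.5106201171875), np.float32(14.228824)) [ 45.2676 166.3258 172.2859]Traceback (most recent call last):
  File "<stdin>", line 13, in <module>
  File "<stdin>", line 9, in rect
  File "h.py", line 11, in ray
    k=calibration(c);T=np.array(k["cam_to_world"])
ValueError: time passes only in moves, steps and waits
```

View pics/crop1.png

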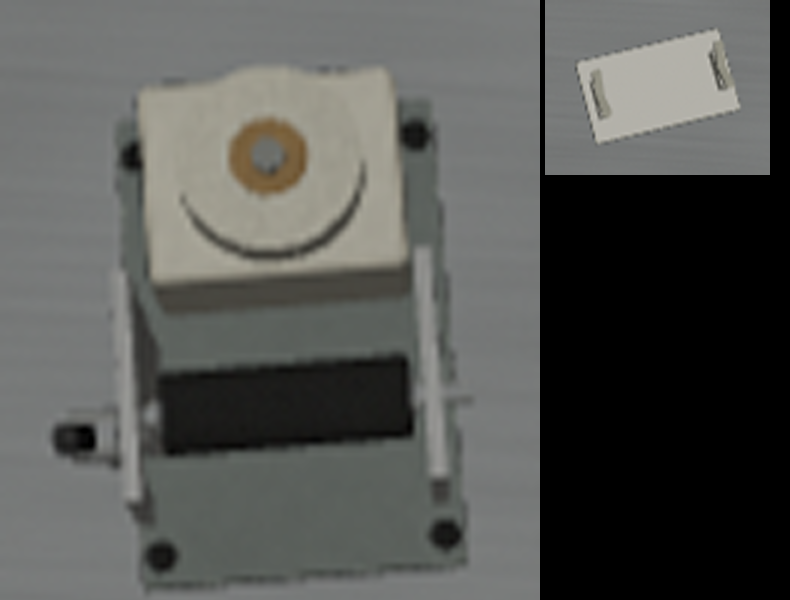

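The crop shows the white rest lying flat with two saddles. The labeller's front bed corners are at crop (145,587) and (467,563), and the handle is at its left.

```bash
python3 - <<'E'
s=open('h.py').read()
s=s.replace("def w(","import functools\ncalibration=functools.lru_cache(calibration)\ndef w(",1)
s+='''
def rect(m,z,c="top"):
    p=cv2.findContours(m.astype(np.uint8),0,1)[0]; p=max(p,key=cv2.contourArea)[:,0]
    P=np.array([ray(c,q,z)[:2] for q in p]).astype(np.float32)*1000
    r=cv2.minAreaRect(P); B=cv2.boxPoints(r); e=[B[1]-B[0],B[2]-B[1]]; L=max(e,key=np.linalg.norm); L=L*np.sign(L[1])
    return np.array(r[0]),np.array(r[1]),np.degrees(np.arctan2(-L[0],L[1]))
'''
open('h.py','w').write(s)
E
python3 - <<'E'
from h import *
im=cv2.imread("pics/top0.png");g=im.max(2).astype(int)
m=np.zeros(g.shape,bool);m[230:290,355:435]=g[230:290,355:435]>150
print("rest",m.sum(),rect(m,0.008))
m=np.zeros(g.shape,bool);m[220:245,264:312]=g[220:245,264:312]<50
print("roller",m.sum(),rect(m,0.14))
c=[ray("top",(240+x/6,165+y/6),.01)[:2]*1000 for x,y in [(145,587),(467,563),(430,98),(118,122)]]
print(np.array(c),np.mean(c,0))
for a,b in [(1,0),(2,3)]:
    L=c[b]-c[a];print(np.linalg.norm(L),np.degrees(np.arctan2(-L[0],L[1])))
for a,b in [(0,3),(1,2)]:
    L=c[b]-c[a];print(np.linalg.norm(L),np.degrees(np.arctan2(L[1],L[0])))
E
```

```text
rest 1733 (array([ 568.5822, -183.72  ]), array([ 98.7095, 174.1644]), np.float32(17.286152))
roller 570 (array([600.139 , 130.5191]), array([ 38.4132, 115.303 ]), np.float32(8.154962))
[[531.1618 199.991 ]
 [553.125   42.8476]
 [789.5956  76.8866]
 [767.0089 233.0834]] [660.2228 138.2022]
158.67083914665568 7.956398039213101
157.8213529155214 8.228153908355313
238.15739968061627 7.987184306532358
238.90792146874256 8.191240907113686
```

arm_command(plan=[[[-0.011,0,0,6.6,0,0,0],[-0.011,0,0,6.6,0,0,0],[-0.011,0,0,6.6,0,0,0],[-0.011,0,0,6.6,0,0,0],[-0.011,0,0,6.6,0,0,0],[-0.011,0,0,6.6,0,0,0],[-0.011,0,0,6.6,0,0,0],[-0.011,0,0,6.6,0,0,0],[-0.011,0,0,6.8,0,0,0]]], squeeze=40)

```text
t: 1.95
tool_pos: [0.2366, 0.5765, 0.3295]
tool_rot: [1.134, 1.249, -1.148]
contact_force: [-0.2, 0.7, 0.1]
opening: -0.0001
```

```bash
cat > go.py <<'E'
import sys
from h import *
# usage: go.py x y z yawdeg : remaining shift in tool axes, turn about tool xyz (deg)
x,y,z,a=map(float,sys.argv[1:5]); o=ctrl.get_obs(); T=R.from_rotvec(o["tool_rot"])
c,s=np.cos(np.radians(a)),np.sin(np.radians(a))
G=R.from_matrix(np.array([[0,c,s],[0,s,-c],[-1,0,0]]))
print("t",o["t"],"pos",o["tool_pos"],"shift",T.inv().apply(np.array([x,y,z])-o["tool_pos"]),"turn",np.degrees((T.inv()*G).as_rotvec()),"open",o["opening"],"F",o["contact_force"],"q",o["q"])
E
python3 go.py .5 .207 .33 8.1
```

```text
t 1.95 pos [0.2366 0.5765 0.3295] shift [0.0013 0.2285 0.392 ] turn [-2.8526  0.4114  0.2972] open -0.00011527475662450827 F [-0.1615  0.6717  0.1031] q [1.062  0.0148 1.4901 0.     1.6456 0.9704]
```

arm_command(plan=[[[0,0.019,0.0327,0,0,0,0],[0,0.019,0.0327,0,0,0,0],[0,0.019,0.0327,0,0,0,0],[0,0.019,0.0327,0,0,0,0],[0,0.019,0.0327,0,0,0,0],[0,0.019,0.0327,0,0,0,0],[0,0.019,0.0327,0,0,0,0],[0,0.019,0.0327,0,0,0,0],[0,0.019,0.0327,0,0,0,0],[0,0.019,0.0327,0,0,0,0],[0,0.019,0.0327,0,0,0,0],[0,0,0,0,0,0,0]]])

```text
t: 2.95
tool_pos: [0.4858, 0.2247, 0.3352]
tool_rot: [1.141, 1.249, -1.137]
contact_force: [-1.3, 0.7, 0.2]
opening: -0.0002
```

```bash
python3 go.py .5 .207 .215 8.1
```

```text
t 2.95 pos [0.4858 0.2247 0.3352] shift [0.1203 0.012  0.019 ] turn [-2.6991  0.0311 -0.2294] open -0.0001815107363429017 F [-1.2554  0.6548  0.2485] q [ 0.2949 -0.2054  1.6865 -0.0012  1.6566  0.2005]
```

arm_command(plan=[[[0.03,0.003,0.005,-1,0,0,0],[0.03,0.003,0.005,-1,0,0,0],[0.03,0.003,0.005,-0.5,0,0,0],[0.03,0.003,0.004,0,0,0,0],[0,0,0,0,0,0,0]]])

```text
t: 3.37
tool_pos: [0.5046, 0.2049, 0.216]
tool_rot: [1.119, 1.261, -1.1]
contact_force: [-0.7, -0.5, -1.3]
opening: 0.0
```

```bash
python3 go.py .5 .207 .215 8.1
python3 - <<'E'
from h import *
ims=[]
for c,P in [("side",(.55,.21,.2)),("top",(.55,.21,.2))]:
    im=get_image(c)[:,:,::-1]; u,v=px(c,P).astype(int)
    ims.append(cv2.resize(im[v-60:v+60,u-40:u+40],None,fx=5,fy=5,interpolation=cv2.INTER_CUBIC)[:600])
cv2.imwrite("pics/lev1.png",np.hstack(ims))
E
```

```text
t 3.3667 pos [0.5046 0.2049 0.216 ] shift [ 0.001  -0.0043 -0.0027] turn [-0.4788 -0.0924 -0.7863] open 4.0102473135257816e-05 F [-0.6838 -0.4584 -1.2932] q [ 0.249  -0.1396  1.8248  0.0001  1.4425  0.116 ]
```

View pics/lev1.png

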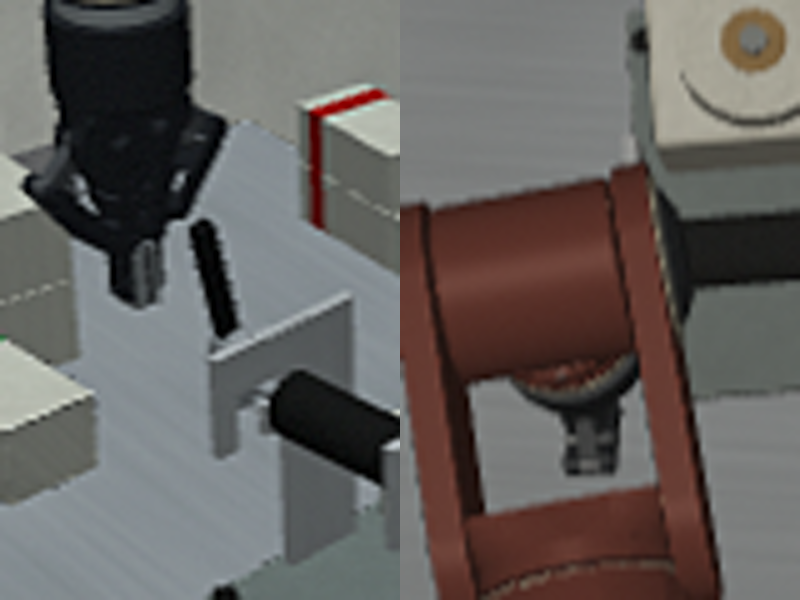

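The crop shows the closed fingertips in front of the black handle and lined up with it. I'll push the handle back along its arc.

arm_command(plan=[[[-0.009,0,-0.003,0,0,0,0],[0,0.011,0,0,0,0,0],[0,0.011,0,0,0,0,0],[0,0.011,0,0,0,0,0],[0,0.011,0,0,0,0,0],[0,0.011,0,0,0,0,0],[0.002,0.009,0,0,0,0,0],[0.002,0.009,0,0,0,0,0],[0.002,0.009,0,0,0,0,0],[0,0,0,0,0,0,0]]])

```text
t: 4.3
tool_pos: [0.6009, 0.2325, 0.2712]
tool_rot: [1.15, 1.232, -1.044]
contact_force: [0.0, -0.5, 0.4]
opening: -0.0001
```

```bash
cat > rel.py <<'E'
from h import *
import sys
o=ctrl.get_obs();a=np.radians(8.1);M=np.array([[np.cos(a),np.sin(a)],[-np.sin(a),np.cos(a)]])
p=o["tool_pos"];print(o["t"],"rel pivot mm",M@(p[:2]-[.5742,.2176])*1000,(p[2]-.16)*1000,"rel seat",M@(p[:2]-[.6008,.1305])*1000,(p[2]-.13)*1000,"F",o["contact_force"])
E
python3 rel.py; python3 go.py .5 .207 .215 8.1
```

```text
4.3 rel pivot mm [28.5771 10.9641] 111.23047616620782 rel seat [ 14.515  100.9431] 141.2304761662078 F [ 0.0009 -0.5457  0.4356]
t 4.3 pos [0.6009 0.2325 0.2712] shift [ 0.0483 -0.1074  0.0116] turn [ 0.0121 -0.6696 -4.2247] open -7.423085044922745e-05 F [ 0.0009 -0.5457  0.4356] q [0.2522 0.0292 1.5722 0.0035 1.4657 0.1104]
```

```bash
python3 - <<'E'
from h import *
ims=[]
for c,P in [("side",(.57,.21,.2)),("top",(.57,.21,.2))]:
    im=get_image(c)[:,:,::-1]; u,v=px(c,P).astype(int)
    ims.append(cv2.resize(im[v-60:v+60,u-40:u+40],None,fx=5,fy=5,interpolation=cv2.INTER_CUBIC)[:600])
    print(c,[(round(d["conf"],2),w(c,d["at"])) for d in mark_of(c,"lever_tip")])
cv2.imwrite("pics/lev2.png",np.hstack(ims))
E
python3 rel.py
```

```text
side [(0.67, array([0.5576, 0.2168, 0.2468]))]
top [(0.42, array([0.5593, 0.2123, 0.2483])), (0.19, array([0.6022, 0.1307, 0.0009]))]
4.5 rel pivot mm [26.5929 10.5499] 109.14635874616982 rel seat [ 12.5307 100.5289] 139.14635874616982 F [-0.18   -0.2216  0.0319]
```

View pics/lev2.png

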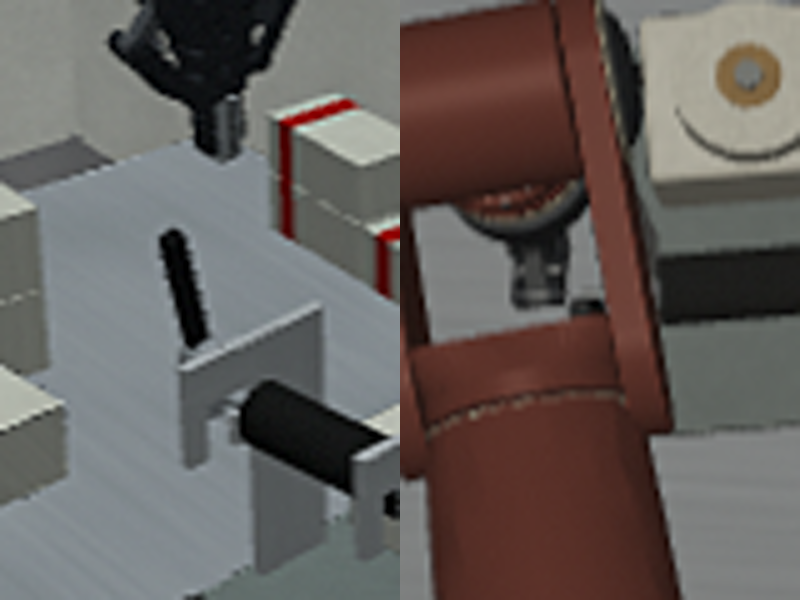

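The fingers drifted upward and passed over the handle, so the lever hasn't moved. I'll back off, level the tool and use shorter calls, with each one checked.

```bash
python3 go.py .495 .206 .27 8.1
```

```text
t 4.5 pos [0.599  0.2318 0.2691] shift [-0.0085 -0.1063  0.0108] turn [ 0.0135 -0.6434 -4.0396] open 0.00037734316293801197 F [-0.18   -0.2216  0.0319] q [0.2519 0.0274 1.5773 0.0034 1.4656 0.1101]
```

arm_command(plan=[[[-0.002,-0.027,0.0027,0,-0.2,-1,0],[-0.002,-0.027,0.0027,0,-0.2,-1,0],[-0.002,-0.027,0.0027,0,-0.2,-1,0],[-0.002,-0.025,0.0027,0,0,-1,0]]])

```text
t: 4.83
tool_pos: [0.492, 0.2057, 0.2719]
tool_rot: [1.102, 1.275, -1.107]
contact_force: [0.5, -0.0, 0.1]
opening: 0.0004
```

```bash
python3 go.py .495 .206 .27 8.1
```

```text
t 4.8333 pos [0.492  0.2057 0.2719] shift [0.0019 0.003  0.0001] turn [ 0.0115 -0.0073  0.2148] open 0.0003681582565702632 F [ 0.4711 -0.0349  0.1489] q [ 0.256  -0.1868  1.7737  0.0006  1.5583  0.1144]
```

arm_command(plan=[[[0,0,0,0,0,0,0]]])

```text
t: 4.92
tool_pos: [0.489, 0.2053, 0.2725]
tool_rot: [1.101, 1.276, -1.107]
contact_force: [0.6, -0.5, 0.0]
opening: 0.0
```

```bash
python3 go.py .495 .206 .224 8.1
```

```text
t 4.9167 pos [0.489  0.2053 0.2725] shift [0.0485 0.0062 0.0002] turn [ 0.0444 -0.0099  0.2734] open 2.7356591587322028e-05 F [ 0.6064 -0.454   0.0431] q [ 0.2568 -0.1935  1.7786  0.0007  1.5612  0.1146]
```

arm_command(plan=[[[0.016,0.001,0,0,0,0,0],[0.016,0.001,0,0,0,0,0],[0.014,0.001,0,0,0,0.2,0]]])

```text
t: 5.17
tool_pos: [0.4936, 0.2066, 0.229]
tool_rot: [1.11, 1.267, -1.095]
contact_force: [0.5, 0.6, 0.1]
opening: -0.0003
```

```bash
python3 go.py .495 .206 .224 8.1; python3 rel.py
```

```text
t 5.1667 pos [0.4936 0.2066 0.229 ] shift [0.005  0.0013 0.0008] turn [ 0.073  -0.0903 -0.6074] open -0.00027705659300475107 F [0.4506 0.5896 0.0695] q [ 0.2571 -0.1696  1.8299  0.0003  1.4706  0.1144]
5.1667 rel pivot mm [-81.3495   0.4756] 68.96782965228628 rel seat [-95.4116  90.4547] 98.96782965228628 F [0.4506 0.5896 0.0695]
```

arm_command(plan=[[[0,0.02,0,0,0,0,0],[0,0.02,0,0,0,0,0]]])

```text
t: 5.33
tool_pos: [0.5295, 0.2119, 0.2215]
tool_rot: [1.104, 1.274, -1.102]
contact_force: [0.2, 0.0, 1.4]
opening: 0.0001
```

```bash
python3 go.py .54 .212 .222 8.1; python3 rel.py
```

```text
t 5.3333 pos [0.5295 0.2119 0.2215] shift [-0.0005  0.0104  0.0014] turn [ 0.1274 -0.0407 -0.0615] open 0.00010123368554728283 F [0.2351 0.0363 1.3752] q [ 0.2499 -0.0715  1.7527  0.0006  1.4593  0.1063]
5.3333 rel pivot mm [-45.0174   0.6818] 61.50046638598228 rel seat [-59.0795  90.6609] 91.50046638598228 F [0.2351 0.0363 1.3752]
```

arm_command(plan=[[[0,0.012,0,0,0,0,0],[0,0.013,0,0,0,0,0]]])

```text
t: 5.5
tool_pos: [0.5548, 0.2156, 0.2169]
tool_rot: [1.1, 1.277, -1.106]
contact_force: [-2.0, -0.2, 2.7]
opening: 0.0003
```

```bash
python3 go.py .554 .2147 .222 8.1; python3 rel.py
```

```text
t 5.5 pos [0.5548 0.2156 0.2169] shift [-0.005  -0.0009  0.0007] turn [ 0.1188 -0.0178  0.2816] open 0.0003269959251710234 F [-2.0112 -0.1664  2.7169] q [ 0.2452 -0.0052  1.6959  0.0008  1.4558  0.1017]
5.5 rel pivot mm [-19.5226   0.7146] 56.94826067554126 rel seat [-33.5847  90.6937] 86.94826067554126 F [-2.0112 -0.1664  2.7169]
```

arm_command(plan=[[[0.002,0.012,0,0,0,0,0],[0.002,0.013,0,0,0,0,0]]])

```text
t: 5.67
tool_pos: [0.5804, 0.2193, 0.2099]
tool_rot: [1.098, 1.28, -1.11]
contact_force: [-2.4, -1.0, 0.8]
opening: 0.0003
```

```bash
python3 go.py .5792 .2183 .218 8.1; python3 rel.py
```

```text
t 5.6667 pos [0.5804 0.2193 0.2099] shift [-0.0081 -0.0014  0.0008] turn [ 0.1153 -0.0016  0.5232] open 0.0002510767689545357 F [-2.3649 -1.0462  0.831 ] q [0.241  0.0615 1.6398 0.0009 1.4494 0.0975]
5.6667 rel pivot mm [6.3399 0.8223] 49.86283380057163 rel seat [-7.7223 90.8013] 79.86283380057164 F [-2.3649 -1.0462  0.831 ]
```

arm_command(plan=[[[0,0.011,0,0,0,0,0],[0.004,0.01,0,0,0,0,0]]])

```text
t: 5.83
tool_pos: [0.6011, 0.2223, 0.2014]
tool_rot: [1.094, 1.284, -1.115]
contact_force: [-3.7, -0.3, 1.8]
opening: -0.0002
```

```bash
python3 rel.py
```

```text
5.8333 rel pivot mm [27.2829  0.9095] 41.39102248933546 rel seat [13.2208 90.8886] 71.39102248933546 F [-3.67   -0.2687  1.7524]
```

arm_command(plan=[[[0.006,0.008,0,0,0,0,0],[0.007,0.006,0,0,0,0,0]]])

```text
t: 6.0
tool_pos: [0.615, 0.2244, 0.1843]
tool_rot: [1.091, 1.288, -1.12]
contact_force: [-3.3, -0.6, 2.5]
opening: -0.0001
```

```bash
python3 rel.py;python3 go.py .5792 .2183 .218 8.1
```

```text
6.0 rel pivot mm [41.3093  0.9532] 24.30679854596876 rel seat [27.2472 90.9323] 54.30679854596876 F [-3.2792 -0.6441  2.4685]
t 6.0 pos [0.615  0.2244 0.1843] shift [-0.0329 -0.037   0.0009] turn [0.0976 0.0355 1.2715] open -9.322967836994785e-05 F [-3.2792 -0.6441  2.4685] q [0.2356 0.1666 1.5695 0.0015 1.4276 0.0923]
```

arm_command(plan=[[[-0.02,-0.003,0,0,0,0,0],[-0.022,-0.005,0,0,0,0.5,0],[-0.022,-0.005,0.005,0,0,0.5,0.085]]])

```text
t: 6.25
tool_pos: [0.6014, 0.2172, 0.2355]
tool_rot: [1.089, 1.288, -1.122]
contact_force: [-0.5, 0.2, 0.4]
opening: 0.0107
```

```bash
python3 - <<'E'
from h import *
for c in ("side","top"):
    get_image(c);print([(round(d["conf"],2),w(c,d["at"])) for d in mark_of(c,"lever_tip")])
E
python3 go.py .600 .1305 .24 8.1
```

```text
[(0.72, array([0.6526, 0.2303, 0.1885]))]
[]
t 6.45 pos [0.6026 0.217  0.238 ] shift [-0.0016 -0.0149  0.0853] turn [0.0492 0.1119 1.0411] open 0.040806889356163244 F [ 1.7352 -0.5732 -0.6987] q [ 0.2297  0.0967  1.5554 -0.0004  1.5077  0.0875]
```

The network puts the lever tip at about 1.53 rad, so the lever is open. Next I'll move over the roller.

arm_command(plan=[[[0,-0.005,0.028,0,0,0.4,0.085],[0,-0.005,0.028,0,0,0.3,0.085],[0,-0.004,0.027,0,0,0.3,0.085]]])

```text
t: 6.7
tool_pos: [0.5993, 0.1358, 0.2341]
tool_rot: [1.096, 1.279, -1.1]
contact_force: [0.3, 0.1, -0.2]
opening: 0.077
```

arm_command(plan=[[[0,0,0,0,0,0,0.085]]])

```text
t: 6.78
tool_pos: [0.5989, 0.1323, 0.2325]
tool_rot: [1.097, 1.277, -1.104]
contact_force: [1.3, 0.7, 0.2]
opening: 0.0846
```

```bash
python3 go.py .599 .1305 .18 8.1;python3 rel.py
```

```text
t 6.7833 pos [0.5989 0.1323 0.2325] shift [0.0525 0.     0.0017] turn [0.3288 0.0858 0.2515] open 0.08459436550853493 F [1.2976 0.657  0.1869] q [ 0.0969  0.0277  1.6366 -0.0017  1.4816 -0.05  ]
6.7833 rel pivot mm [ 12.4577 -87.934 ] 72.50924082448427 rel seat [-1.6044  2.045 ] 102.50924082448427 F [1.2976 0.657  0.1869]
```

arm_command(plan=[[[0.025,0,0.001,0.3,0,0.2,0.085],[0.025,0,0.001,0,0,0,0.085]]])

```text
t: 6.95
tool_pos: [0.6023, 0.1297, 0.186]
tool_rot: [1.111, 1.264, -1.1]
contact_force: [-0.7, -0.4, -1.3]
opening: 0.0848
```

```bash
python3 go.py .599 .1305 .110 8.1;python3 rel.py
python3 - <<'E'
from h import *
im=get_image("side")[:,:,::-1]; u,v=px("side",(.6,.15,.15)).astype(int)
cv2.imwrite("pics/g1.png",cv2.resize(im[v-60:v+60,u-65:u+65],None,fx=5,fy=5,interpolation=cv2.INTER_CUBIC))
E
```

```text
t 6.95 pos [0.6023 0.1297 0.186 ] shift [ 0.076  -0.0038 -0.0013] turn [-0.1412  0.0617 -0.5534] open 0.0848443298368191 F [-0.6753 -0.4368 -1.3393] q [ 0.0917  0.0568  1.6852 -0.0006  1.3899 -0.0471]
6.95 rel pivot mm [ 15.3897 -90.9748] 25.995116087276422 rel seat [ 1.3276 -0.9958] 55.99511608727642 F [-0.6753 -0.4368 -1.3393]
```

View pics/g1.png

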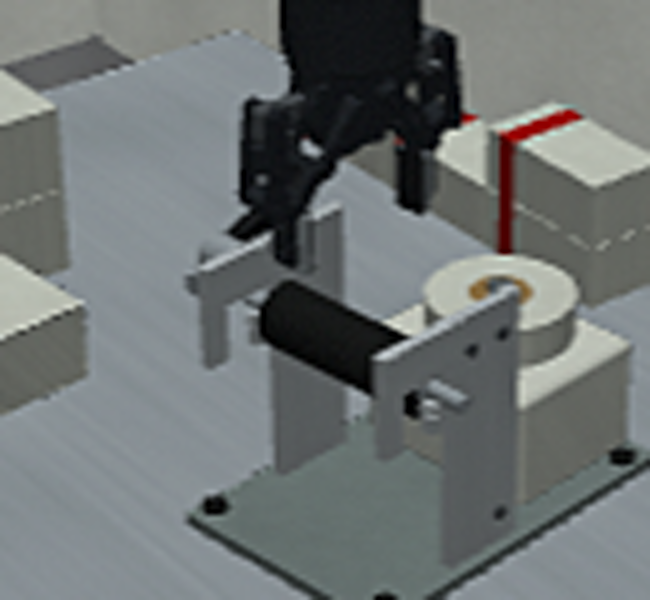

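The crop shows the lever tipped to the rear at (220,240), with the open fingers on either side of the roller's line. The axle still sits in its slots at (420,400). I'll descend onto the roller.

arm_command(plan=[[[0.025,-0.001,-0.001,0,0,-0.3,0.085],[0.025,-0.001,0,0,0,-0.2,0.085],[0.02,-0.001,0,0,0,0,0.085]]])

```text
t: 7.25
tool_pos: [0.5972, 0.1316, 0.1089]
tool_rot: [1.104, 1.275, -1.11]
contact_force: [-0.1, -0.1, -0.7]
opening: 0.0849
```

arm_command(plan=[[[0,0,0,0,0,0,0.085]]])

```text
t: 7.33
tool_pos: [0.5932, 0.1319, 0.1029]
tool_rot: [1.098, 1.283, -1.117]
contact_force: [-1.2, -0.2, -0.8]
opening: 0.0846
```

```bash
python3 go.py .6005 .1305 .108 8.1;python3 rel.py
```

```text
t 7.3333 pos [0.5932 0.1319 0.1029] shift [-0.0052  0.0069  0.0024] turn [-0.0978 -0.0565  0.8742] open 0.08459333729369053 F [-1.2135 -0.2016 -0.8211] q [ 0.0962  0.1325  1.7502  0.0003  1.2741 -0.0436]
7.3333 rel pivot mm [  6.7686 -87.5661] -57.087165542543644 rel seat [-7.2936  2.413 ] -27.087165542543644 F [-1.2135 -0.2016 -0.8211]
```

arm_command(plan=[[[-0.005,0.006,0.002,0,0,0.6,0.085],[0,0,0,0,0,0,0.085]]])

```text
t: 7.5
tool_pos: [0.5989, 0.1316, 0.107]
tool_rot: [1.102, 1.279, -1.11]
contact_force: [0.5, 0.3, 0.6]
opening: 0.0849
```

```bash
python3 go.py .6005 .1305 .108 8.1;python3 rel.py
```

```text
t 7.5 pos [0.5989 0.1316 0.107 ] shift [-0.001   0.0014  0.0013] turn [-0.0379 -0.0805  0.4307] open 0.08486533069633119 F [0.5022 0.3409 0.5642] q [ 0.0944  0.1354  1.7396  0.0011  1.2742 -0.0466]
7.5 rel pivot mm [ 12.3781 -88.6719] -52.99383883666725 rel seat [-1.6841  1.3071] -22.99383883666725 F [0.5022 0.3409 0.5642]
```

arm_command(plan=[[[0,0,0,0,0,0,0.02],[0,0,0,0,0,0,0.02],[0,0,0,0,0,0,0.02],[0,0,0,0,0,0,0.02],[0,0,0,0,0,0,0.02],[0,0,0,0,0,0,0.02]]], squeeze=60)

```text
t: 8.0
tool_pos: [0.599, 0.1319, 0.1131]
tool_rot: [1.101, 1.279, -1.11]
contact_force: [0.0, 0.1, -4.0]
opening: 0.0383
```

```bash
python3 go.py .6005 .1305 .108 8.1;python3 rel.py
```

```text
t 8.0 pos [0.599  0.1319 0.1131] shift [0.0051 0.0013 0.0016] turn [ 0.0005 -0.0578  0.4928] open 0.03829004034146231 F [ 0.0024  0.1174 -3.9794] q [ 0.0953  0.1298  1.7348  0.0006  1.2857 -0.0463]
8.0 rel pivot mm [ 12.4862 -88.2979] -46.86279097283035 rel seat [-1.5759  1.6811] -16.862790972830346 F [ 0.0024  0.1174 -3.9794]
```

arm_command(plan=[[[-0.002,-0.003,0,0,0,0,0.02],[0,-0.007,0,0,0,0,0.02]]])

```text
t: 8.17
tool_pos: [0.5894, 0.1305, 0.115]
tool_rot: [1.101, 1.279, -1.11]
contact_force: [7.0, 1.4, -1.5]
opening: 0.0383
```

```bash
python3 go.py .6005 .1305 .108 8.1;python3 rel.py
```

```text
t 8.1667 pos [0.5894 0.1305 0.115 ] shift [0.0069 0.011  0.0016] turn [-0.009  -0.0613  0.432 ] open 0.03831545110494444 F [ 6.9959  1.4364 -1.4715] q [ 0.0943  0.1053  1.7581  0.0007  1.2858 -0.0471]
8.1667 rel pivot mm [  2.7739 -88.3869] -45.020397657348376 rel seat [-11.2882   1.5921] -15.020397657348376 F [ 6.9959  1.4364 -1.4715]
```

arm_command(plan=[[[-0.003,-0.002,0,0,0,0,0.02],[0,-0.005,0,0,0,0,0.02]]])

```text
t: 8.33
tool_pos: [0.5812, 0.1293, 0.1178]
tool_rot: [1.101, 1.279, -1.11]
contact_force: [0.3, 0.6, -4.2]
opening: 0.0384
```

```bash
python3 rel.py;python3 go.py .6005 .1305 .108 8.1
python3 - <<'E'
from h import *
im=get_image("side")[:,:,::-1]; u,v=px("side",(.6,.14,.13)).astype(int)
cv2.imwrite("pics/g2.png",cv2.resize(im[v-50:v+50,u-50:u+50],None,fx=6,fy=6,interpolation=cv2.INTER_CUBIC))
E
```

```text
8.3333 rel pivot mm [ -5.5302 -88.3602] -42.21355413346847 rel seat [-19.5923   1.6188] -12.213554133468474 F [ 0.3393  0.5908 -4.2034]
t 8.3333 pos [0.5812 0.1293 0.1178] shift [0.0096 0.0194 0.0016] turn [-0.0141 -0.0677  0.4755] open 0.038363481565195305 F [ 0.3393  0.5908 -4.2034] q [ 0.0937  0.084   1.776   0.0008  1.29   -0.0477]
```

View pics/g2.png

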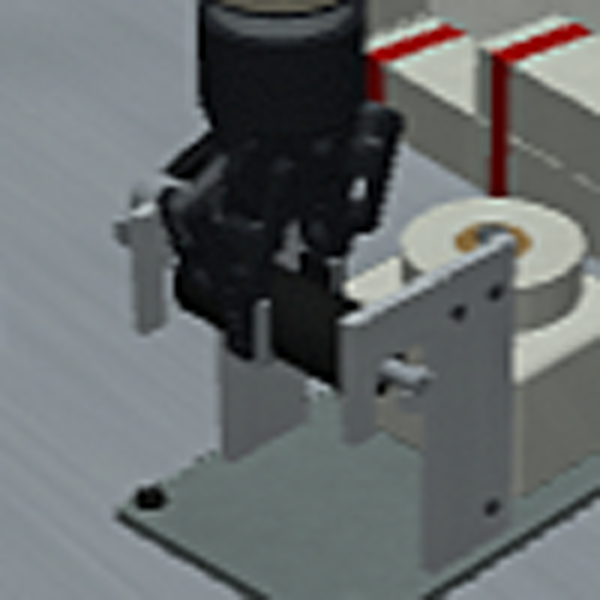

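The crop shows the roller gripped and moved forward, with the axle end at (400,372) at the front of the slot. The load is weight only. I'll go 4 mm further forward, then down.

arm_command(plan=[[[0,-0.003,0,0,0,0,0.02],[0.006,0,0,0,0,0,0.02]]])

```text
t: 8.55
tool_pos: [0.5761, 0.1288, 0.1117]
tool_rot: [1.1, 1.28, -1.111]
contact_force: [0.6, 0.2, -3.1]
opening: 0.0388
```

```bash
python3 rel.py
```

```text
8.55 rel pivot mm [-10.6032 -88.1982] -48.26733519752732 rel seat [-24.6653   1.7809] -18.267335197527323 F [ 0.5565  0.1607 -3.0603]
```

arm_command(plan=[[[0.008,0.0005,0,0,0,0,0.02],[0.008,0.0005,0,0,0,0,0.02]]])

```text
t: 8.72
tool_pos: [0.577, 0.1289, 0.0949]
tool_rot: [1.101, 1.279, -1.11]
contact_force: [-0.3, 0.4, -4.3]
opening: 0.0385
```

```bash
python3 rel.py
```

```text
8.7167 rel pivot mm [ -9.6968 -88.1758] -65.06115060615677 rel seat [-23.7589   1.8032] -35.06115060615678 F [-0.3352  0.3972 -4.292 ]
```

arm_command(plan=[[[0.008,0.0005,0,0,0,0,0.02],[0.007,0.0005,0,0,0,0,0.02]]])

```text
t: 8.88
tool_pos: [0.5774, 0.129, 0.0771]
tool_rot: [1.1, 1.28, -1.111]
contact_force: [-0.3, 0.8, -3.9]
opening: 0.0383
```

```bash
python3 rel.py; python3 go.py .53 .124 .075 8.1
python3 - <<'E'
from h import *
im=get_image("side")[:,:,::-1]; u,v=px("side",(.6,.14,.13)).astype(int)
cv2.imwrite("pics/g3.png",cv2.resize(im[v-50:v+50,u-50:u+50],None,fx=6,fy=6,interpolation=cv2.INTER_CUBIC))
E
```

```text
8.8833 rel pivot mm [ -9.3469 -88.1499] -82.87306767086359 rel seat [-23.409    1.8291] -52.8730676708636 F [-0.2505  0.8082 -3.8663]
t 8.8833 pos [0.5774 0.129  0.0771] shift [ 0.0026 -0.0476 -0.0017] turn [-0.0101 -0.0739  0.5649] open 0.038302745311458504 F [-0.2505  0.8082 -3.8663] q [ 0.0937  0.1238  1.8072  0.0009  1.2205 -0.0478]
```

View pics/g3.png

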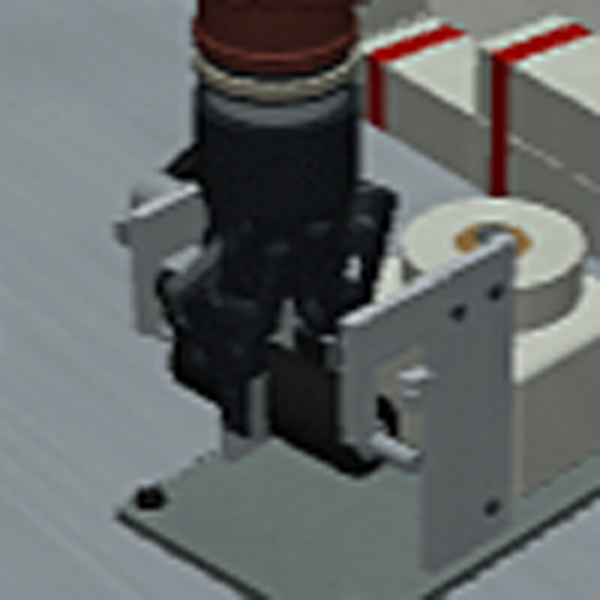

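The crop shows the axle below the nose of the near cheek, with its end at about (412,458). I'll check its height by projection.

Run:
```python
from h import *
u,v=px("side",(.6,.14,.13)).astype(int)
a=np.radians(8.1);M=np.array([[np.cos(a),-np.sin(a)],[np.sin(a),np.cos(a)]])
L=lambda x,y,z:[*(M@[x,y]+[.6008,.1305]),z]
for z in (.090,.095,.100,.105,.11): print(z,[((px("side",L(-.022,y,z))-[u-50,v-50])*6).round() for y in (-.086,-.058)])
print("nose bottom",[((px("side",L(x,y,.108))-[u-50,v-50])*6).round() for x in(-.047,-.033) for y in (-.073,)])
```

```text
0.09 [array([415., 470.]), array([371., 447.])]
0.095 [array([415., 461.]), array([371., 438.])]
0.1 [array([415., 452.]), array([371., 429.])]
0.105 [array([415., 443.]), array([371., 419.])]
0.11 [array([415., 434.]), array([371., 410.])]
nose bottom [array([356., 448.]), array([378., 436.])]
```

arm_command(plan=[[[0.003,-0.008,0,0,0,0,0.02],[0,-0.018,0,0,0,0.2,0.02],[0,-0.02,0,0,0,0,0.02]]])

```text
t: 9.18
tool_pos: [0.531, 0.1222, 0.0706]
tool_rot: [1.101, 1.28, -1.112]
contact_force: [0.0, 0.6, -3.8]
opening: 0.0384
```

```bash
python3 rel.py
```

```text
9.1833 rel pivot mm [-56.1712 -88.4099] -89.39404526167336 rel seat [-70.2333   1.5691] -59.394045261673355 F [ 0.026   0.6195 -3.7769]
```

arm_command(plan=[[[0,-0.025,0,0,0,0,0.02],[0,-0.025,0,0,0,0,0.02]]])

```text
t: 9.35
tool_pos: [0.4797, 0.1148, 0.0704]
tool_rot: [1.1, 1.281, -1.112]
contact_force: [-0.3, -0.9, -3.2]
opening: 0.0382
```

```bash
python3 rel.py; python3 go.py .46 .02 .20 17.2
```

```text
9.35 rel pivot mm [-108.0471  -88.4902] -89.64930548536745 rel seat [-122.1092    1.4888] -59.64930548536746 F [-0.2754 -0.9048 -3.1958]
t 9.35 pos [0.4797 0.1148 0.0704] shift [-0.1294 -0.0342  0.0909] turn [-9.132  -0.129   0.5931] open 0.038179684417308436 F [-0.2754 -0.9048 -3.1958] q [ 0.0834 -0.0984  2.0443  0.0009  1.2062 -0.0578]
```

The roller is out of the machine. I'll lift it and carry it over to the white rest.

arm_command(plan=[[[-0.03,0,0,0,0,0,0.02],[-0.03,0,0,0,0,0,0.02],[-0.03,0,0.005,-1,0,0,0.02],[-0.02,0,0.01,-1,0,0,0.02]]])

```text
t: 9.68
tool_pos: [0.4648, 0.0994, 0.1675]
tool_rot: [1.056, 1.323, -1.107]
contact_force: [1.7, -0.1, -3.5]
opening: 0.0385
```

```bash
python3 go.py .567 -.183 .19 17.2
python3 - <<'E'
from h import *
# refine the rest with the side camera
im=get_image("side")[:,:,::-1]; g=im.max(2).astype(int)
hs=cv2.cvtColor(np.ascontiguousarray(im),cv2.COLOR_BGR2HSV)
u,v=px("side",(.567,-.183,.01)).astype(int)
m=np.zeros(g.shape,bool);s=np.s_[v-45:v+45,u-50:u+50];m[s]=(g[s]>150)&(hs[s][...,1]<40)
print(m.sum())
get_image("top")
for c in("side","top"): print([(round(d["conf"],2),w(c,d["at"])) for d in mark_of(c,"rest")])
cv2.imwrite("pics/r1.png",np.hstack([cv2.resize(im[s],None,fx=4,fy=4),cv2.cvtColor(cv2.resize(m[s].astype(np.uint8)*255,None,fx=4,fy=4),8)]))
E
```

```text
t 9.6833 pos [0.4648 0.0994 0.1675] shift [-0.0264  0.0492  0.296 ] turn [-6.9284 -0.484   2.5168] open 0.03850874950479975 F [ 1.6951 -0.0789 -3.5112] q [ 0.0538 -0.2371  1.9919  0.0002  1.4315 -0.1254]
3328
[(0.97, array([ 0.5658, -0.1855,  0.0036])), (0.77, array([ 0.807 , -0.1037,  0.0031])), (0.67, array([ 0.3334, -0.1798,  0.0021])), (0.64, array([0.3326, 0.1551, 0.0012])), (0.23, array([0.5993, 0.1306, 0.0002]))]
[(0.87, array([ 0.3367,  0.1539, -0.0031])), (0.84, array([ 0.8113, -0.1089,  0.0026])), (0.72, array([ 0.342 , -0.1806,  0.0055])), (0.62, array([ 0.5641, -0.1842,  0.0031])), (0.21, array([0.6056, 0.1296, 0.1318]))]
```

View pics/r1.png

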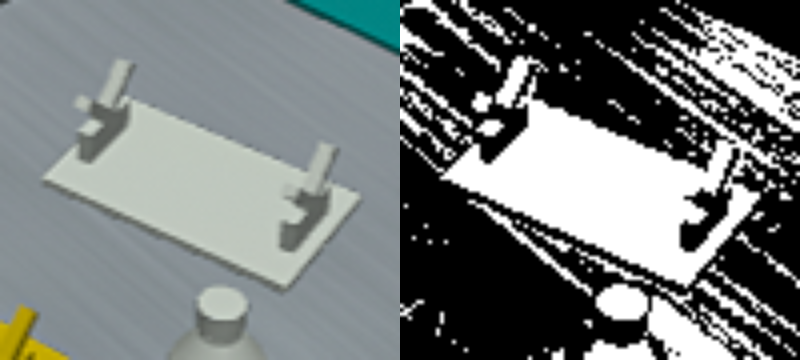

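The crop shows the white rest with two saddles. Its base corners are at (44,178), (283,288) and (360,195). I'll use these to fix its centre and yaw.

Run:
```python
from h import *
u,v=px("side",(.567,-.183,.01)).astype(int)
c=[ray("side",(u-50+x/4-.4,v-45+y/4-.4),.007)[:2]*1000 for x,y in [(44,178),(283,288),(360,195)]]
print(np.array(c),"centre",(c[0]+c[2])/2)
for a,b in ((1,0),(1,2)):
    L=c[b]-c[a];print(np.linalg.norm(L),np.degrees(np.arctan2(-L[0],L[1])))
```

```text
[[ 493.733  -115.4257]
 [ 543.1673 -281.031 ]
 [ 639.7237 -250.7993]] centre [ 566.7283 -183.1125]
172.82612175195456 16.62072260105044
101.1785112682241 -72.61471232277366
```

arm_command(plan=[[[-0.01,0.005,0.03,-1.5,0,0.5,0.02],[-0.005,0.005,0.03,-1.5,0,0.5,0.02],[-0.005,0.005,0.03,-1.5,0,0.5,0.02],[0,0.005,0.03,-1,0,0.5,0.02],[0,0.005,0.03,-0.5,0,0,0.02],[0,0.005,0.03,0,0,0,0.02]]])

```text
t: 10.38
tool_pos: [0.5305, -0.066, 0.1662]
tool_rot: [0.986, 1.371, -1.001]
contact_force: [0.1, 0.6, -3.2]
opening: 0.0383
```

```bash
python3 go.py .566 -.184 .19 17.2
```

```text
t 10.3833 pos [ 0.5305 -0.066   0.1662] shift [-0.0266 -0.0012  0.1226] turn [-0.2549 -1.3205  1.6294] open 0.03829070843370487 F [ 0.0903  0.632  -3.2483] q [-0.2653 -0.0903  1.8649  0.0044  1.4033 -0.5619]
```

arm_command(plan=[[[-0.005,0,0.03,0,-0.5,0.5,0.02],[0,0,0.03,0,-0.5,0.5,0.02],[0,0,0.028,0,-0.3,0.5,0.02],[0,0,0.024,0,0,0,0.02]]])

```text
t: 10.72
tool_pos: [0.56, -0.1757, 0.1562]
tool_rot: [0.988, 1.353, -0.996]
contact_force: [0.2, -0.3, -4.8]
opening: 0.0383
```

arm_command(plan=[[[0,0,0,0,0,0,0.02]]])

```text
t: 10.8
tool_pos: [0.5596, -0.1788, 0.1532]
tool_rot: [0.989, 1.354, -1.001]
contact_force: [-0.6, -0.6, -3.4]
opening: 0.0381
```

```bash
python3 go.py .5662 -.1815 .1 17.2
```

```text
t 10.8 pos [ 0.5596 -0.1788  0.1532] shift [0.053  0.0066 0.0052] turn [-0.5338 -0.7223  1.0408] open 0.03808318263828688 F [-0.5732 -0.649  -3.4142] q [-0.4346  0.039   1.7605 -0.0028  1.364  -0.7249]
```

arm_command(plan=[[[0.018,0.003,0.002,-0.3,-0.4,0.5,0.02],[0.018,0.002,0.001,-0.2,-0.3,0.3,0.02]]])

```text
t: 10.97
tool_pos: [0.5653, -0.1811, 0.115]
tool_rot: [0.987, 1.338, -0.99]
contact_force: [-0.1, -0.1, -4.6]
opening: 0.0387
```

arm_command(plan=[[[0,0,0,0,0,0,0.02]]])

```text
t: 11.05
tool_pos: [0.5618, -0.179, 0.1085]
tool_rot: [0.987, 1.348, -0.994]
contact_force: [-0.7, 0.8, -4.6]
opening: 0.0379
```

```bash
python3 go.py .5662 -.1815 .06 17.2
python3 - <<'E'
from h import *
im=get_image("side")[:,:,::-1]; u,v=px("side",(.567,-.183,.06)).astype(int)
cv2.imwrite("pics/p1.png",cv2.resize(im[v-50:v+50,u-50:u+50],None,fx=6,fy=6,interpolation=cv2.INTER_CUBIC))
a=np.radians(17.2);C,S=np.cos(a),np.sin(a);o=ctrl.get_obs()["tool_pos"]
for y in(-.086,.086): print(((px("side",[o[0]-S*y,o[1]+C*y,o[2]+.019])-[u-50,v-50])*6).round())
E
```

```text
t 11.05 pos [ 0.5618 -0.179   0.1085] shift [0.0484 0.004  0.004 ] turn [-0.2406 -0.4768  0.6278] open 0.037889011150707454 F [-0.7245  0.7535 -4.5608] q [-0.4342  0.0847  1.792  -0.0012  1.2786 -0.7298]
[484. 249.]
[113. 101.]
```

View pics/p1.png

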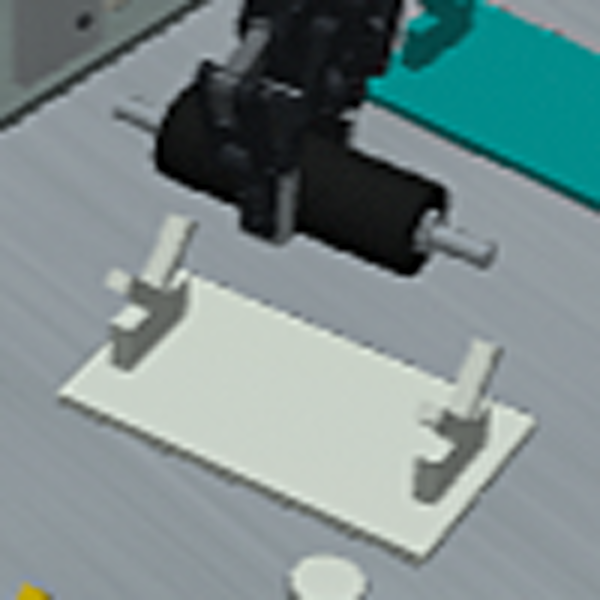

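The crop shows the roller held level and parallel above the white rest. Its axle ends are at (117,106) and (492,252), within 1–2 mm of the prediction. I'll lower it.

arm_command(plan=[[[0.014,0.003,0.002,-0.2,-0.3,0.4,0.02],[0.014,0.003,0.002,0,-0.2,0.3,0.02]]])

```text
t: 11.27
tool_pos: [0.5698, -0.1801, 0.0827]
tool_rot: [0.986, 1.333, -0.983]
contact_force: [-0.3, 0.5, -3.8]
opening: 0.0383
```

```bash
python3 go.py .5662 -.1815 .03 17.2
```

```text
t 11.2667 pos [ 0.5698 -0.1801  0.0827] shift [ 0.0527 -0.004   0.0002] turn [ 0.0176  0.1053 -0.1983] open 0.03830306292092427 F [-0.2891  0.5153 -3.7639] q [-0.4311  0.1216  1.7992  0.001   1.217  -0.732 ]
```

arm_command(plan=[[[0.009,0,0,0,0,0,0.02],[0.009,0,0,0,0,0,0.02]]])

```text
t: 11.43
tool_pos: [0.5695, -0.1786, 0.0632]
tool_rot: [0.985, 1.335, -0.983]
contact_force: [0.8, 0.1, -4.5]
opening: 0.038
```

```bash
python3 go.py .5662 -.1815 .03 17.2
```

```text
t 11.4333 pos [ 0.5695 -0.1786  0.0632] shift [ 0.0332 -0.0041  0.0018] turn [ 0.0721  0.0191 -0.1348] open 0.03800975221876205 F [ 0.7869  0.1351 -4.5377] q [-0.4292  0.1459  1.8088  0.0014  1.185  -0.7311]
```

arm_command(plan=[[[0.008,-0.002,0.001,0,0,0,0.02],[0.007,-0.001,0.001,0,0,0,0.02]]])

```text
t: 11.6
tool_pos: [0.567, -0.1805, 0.047]
tool_rot: [0.985, 1.337, -0.982]
contact_force: [-0.4, -0.2, -4.6]
opening: 0.0384
```

```bash
python3 go.py .5662 -.1815 .027 17.2
```

```text
t 11.6 pos [ 0.567  -0.1805  0.047 ] shift [ 0.02   -0.0011  0.0008] turn [ 0.1342 -0.0342 -0.0908] open 0.03841426340071456 F [-0.3956 -0.1932 -4.5836] q [-0.4339  0.1642  1.8191  0.0016  1.1575 -0.7371]
```

arm_command(plan=[[[0.006,0,0,0,0,0,0.02],[0.004,0,0,0,0,0,0.02]]])

```text
t: 11.77
tool_pos: [0.5665, -0.1804, 0.0357]
tool_rot: [0.985, 1.338, -0.983]
contact_force: [-1.2, 1.5, -4.0]
opening: 0.0385
```

```bash
python3 go.py .5662 -.1815 .026 17.2
```

```text
t 11.7667 pos [ 0.5665 -0.1804  0.0357] shift [ 0.0097 -0.0006  0.001 ] turn [ 0.1267 -0.0678 -0.0457] open 0.03853635092104282 F [-1.1501  1.5086 -3.9764] q [-0.4341  0.1795  1.8236  0.0016  1.1387 -0.7372]
```

arm_command(plan=[[[0.004,0,0,0,0,0,0.02],[0.003,0,0,0,0,0,0.02]]])

```text
t: 11.93
tool_pos: [0.5663, -0.1806, 0.0297]
tool_rot: [0.984, 1.339, -0.983]
contact_force: [-12.5, 4.4, 21.3]
opening: 0.0385
```

```bash
python3 go.py .5662 -.1815 .026 17.2
```

```text
t 11.9333 pos [ 0.5663 -0.1806  0.0297] shift [ 0.0037 -0.0004  0.0008] turn [ 0.1236 -0.1122  0.0413] open 0.038500232263078624 F [-12.5306   4.4209  21.3443] q [-0.4343  0.189   1.8243  0.0011  1.1301 -0.7371]
```

arm_command(plan=[[[0.002,0,0,0,0,0,0.02],[0.001,0,0,0,0,0,0.02]]])

```text
t: 12.1
tool_pos: [0.5662, -0.1806, 0.03]
tool_rot: [0.984, 1.343, -0.985]
contact_force: [-1.7, -0.1, -2.5]
opening: 0.0379
```

```bash
python3 go.py .5662 -.1815 .026 17.2
python3 - <<'E'
from h import *
im=get_image("side")[:,:,::-1]; u,v=px("side",(.567,-.183,.06)).astype(int)
cv2.imwrite("pics/p2.png",cv2.resize(im[v-50:v+50,u-50:u+50],None,fx=6,fy=6,interpolation=cv2.INTER_CUBIC))
E
```

```text
t 12.1 pos [ 0.5662 -0.1806  0.03  ] shift [ 0.004  -0.0002  0.0009] turn [ 0.1291 -0.2208  0.1962] open 0.037886172754393786 F [-1.6571 -0.0595 -2.4518] q [-0.4342  0.1901  1.8223  0.0006  1.1343 -0.7369]
```

View pics/p2.png

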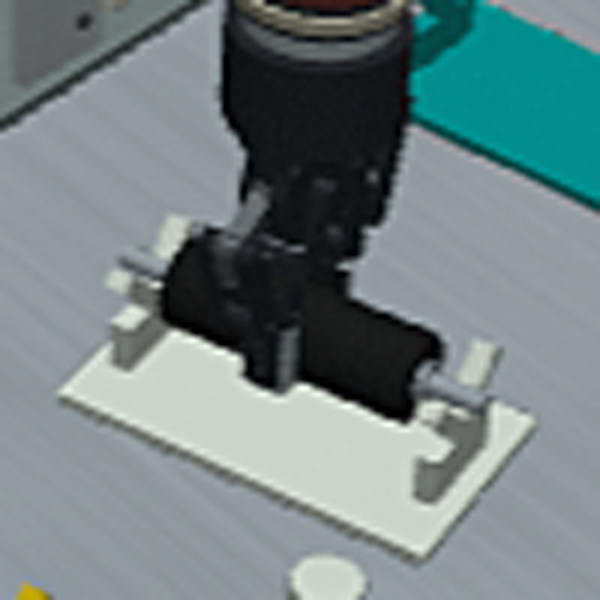

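The crop shows both axle ends inside the V mouths, with the far limbs touched first. I'll shift about 3 mm towards the robot and settle the axle.

arm_command(plan=[[[0,-0.003,0,0,0,0,0.02],[0.002,-0.001,0,0,0,0,0.02]]])

```text
t: 12.32
tool_pos: [0.5637, -0.1824, 0.0292]
tool_rot: [0.984, 1.338, -0.983]
contact_force: [1.1, 2.2, 5.4]
opening: 0.0381
```

```bash
python3 go.py .5662 -.1815 .026 17.2
```

```text
t 12.3167 pos [ 0.5637 -0.1824  0.0292] shift [ 0.0032  0.0027 -0.0001] turn [ 0.1302 -0.071   0.0053] open 0.0381475976358171 F [1.1197 2.2365 5.4278] q [-0.439   0.1849  1.83    0.0009  1.1276 -0.7418]
```

arm_command(plan=[[[0.002,0,0,0,0,0,0.02],[0.001,0,0,0,0,0,0.02]]])

```text
t: 12.48
tool_pos: [0.5651, -0.1826, 0.028]
tool_rot: [0.986, 1.335, -0.982]
contact_force: [-6.3, 3.3, 7.1]
opening: 0.0383
```

```bash
python3 go.py .5662 -.1815 .026 17.2
```

```text
t 12.4833 pos [ 0.5651 -0.1826  0.028 ] shift [ 0.002   0.0014 -0.0007] turn [ 0.0719 -0.022  -0.1712] open 0.038273515823321405 F [-6.3006  3.3206  7.1303] q [-0.439   0.1877  1.829   0.0025  1.123  -0.7415]
```

arm_command(plan=[[[0.001,-0.003,0,0,0,0,0.02],[0.001,-0.001,0,0,0,0,0.02]]])

```text
t: 12.65
tool_pos: [0.5653, -0.1831, 0.0281]
tool_rot: [0.992, 1.327, -0.976]
contact_force: [-1.0, 1.6, 2.8]
opening: 0.0388
```

```bash
python3 go.py .5662 -.1815 .026 17.2
```

```text
t 12.65 pos [ 0.5653 -0.1831  0.0281] shift [ 0.0022  0.0013 -0.0012] turn [ 0.0193  0.0754 -0.7438] open 0.03876681073203309 F [-0.97    1.5966  2.8346] q [-0.4421  0.1828  1.8344  0.0087  1.1139 -0.7465]
```

arm_command(plan=[[[0.002,0,0,0,0,0,0.02],[0,0,0,0,0,0,0.02]]])

```text
t: 12.82
tool_pos: [0.5653, -0.1831, 0.0283]
tool_rot: [0.991, 1.329, -0.976]
contact_force: [0.3, 1.2, -4.1]
opening: 0.0383
```

```bash
python3 go.py .5662 -.1815 .026 17.2
python3 - <<'E'
from h import *
for c in("side","top"):
    im=get_image(c)[:,:,::-1]
    print([(round(d["conf"],2),w(c,d["at"])) for d in mark_of(c,"roller")][:2])
    if c=="side":
        u,v=px("side",(.567,-.183,.06)).astype(int)
        cv2.imwrite("pics/p3.png",cv2.resize(im[v-35:v+50,u-40:u+45],None,fx=7,fy=7,interpolation=cv2.INTER_CUBIC))
E
```

```text
t 12.8167 pos [ 0.5653 -0.1831  0.0283] shift [ 0.0023  0.0013 -0.0013] turn [ 0.051   0.0408 -0.659 ] open 0.03833178410634411 F [ 0.2731  1.2005 -4.0924] q [-0.4419  0.1836  1.8332  0.0081  1.1158 -0.7465]
[(0.86, array([ 0.5668, -0.1831,  0.0515]))]
[(0.55, array([ 0.5689, -0.1844,  0.0462]))]
```

View pics/p3.png

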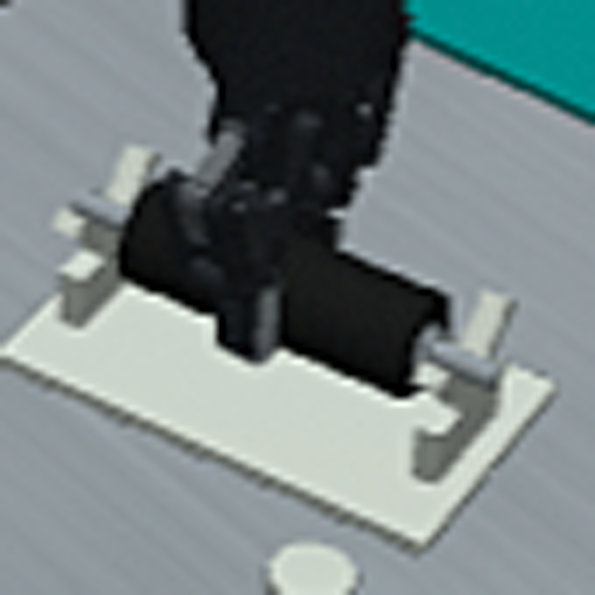

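This is the 12th and last picture. The axle ends sit in both saddles, the height stays at 28 mm and there is no sideways slack. I'll release.

arm_command(plan=[[[0.001,0,0,0,0,0,0.037],[0,0,0,0,0,0,0.046],[0,0,0,0,0,0,0.07],[0,0,0,0,0,0,0.085],[0,0,0,0,0,0,0.085],[0,0,0,0,0,0,0.085]]], squeeze=20)

```text
t: 13.52
tool_pos: [0.5661, -0.1847, 0.0273]
tool_rot: [0.99, 1.326, -0.976]
contact_force: [0.2, -0.1, -0.8]
opening: 0.0847
```

```bash
python3 go.py .5662 -.1815 .2 17.2
python3 - <<'E'
from h import *
for c in("side","top"):
    im=get_image(c)
    print([(round(d["conf"],2),w(c,d["at"])) for d in mark_of(c,"roller")][:2])
E
```

```text
t 13.5167 pos [ 0.5661 -0.1847  0.0273] shift [-0.1727  0.0033 -0.0023] turn [ 0.0471  0.2221 -0.7381] open 0.08473499740912671 F [ 0.2209 -0.1276 -0.8164] q [-0.443   0.1859  1.8325  0.0065  1.111  -0.7469]
[(0.81, array([ 0.5703, -0.183 ,  0.0465]))]
[(0.63, array([0.5743, 0.2163, 0.1613]))]
```

Released. Now I'll raise the arm straight up with the fingers open.

arm_command(plan=[[[-0.02,0,0,0,0,-0.3,0.085],[-0.025,0,0,0,0,-0.3,0.085],[-0.025,0,0,0,0,0,0.085]]])

```text
t: 13.97
tool_pos: [0.5602, -0.1822, 0.0912]
tool_rot: [0.983, 1.348, -0.99]
contact_force: [1.6, -0.2, 0.1]
opening: 0.0852
```

arm_command(plan=[[[-0.03,-0.01,0,0,0,0,0.085],[-0.03,-0.02,0,0,0,0,0.085],[-0.03,-0.03,0,0,0,0,0.085],[0,-0.035,0,0,0,0,0.085],[0,-0.035,0,0,0,0,0.085],[0,-0.03,0,0,0,0,0.085],[0,0,0,0,0,0,0.085],[0,0,0,0,0,0,0.085]]])

```text
t: 14.63
tool_pos: [0.4075, -0.2333, 0.1952]
tool_rot: [0.978, 1.331, -0.985]
contact_force: [0.8, 0.7, -0.1]
opening: 0.0853
```

```bash
python3 go.py .5662 -.1815 .2 17.2
python3 - <<'E'
from h import *
for c in("side","top"):
    im=get_image(c); 
    for n in("roller","lever_tip","bottle","rest"):
        print(c,n,[(round(d["conf"],2),w(c,d["at"])) for d in mark_of(c,n)][:3])
    g=im.max(2).astype(int);u,v=px(c,(.567,-.183,.05)).astype(int)
    m=np.zeros(g.shape,bool);s=np.s_[v-30:v+30,u-35:u+35];m[s]=g[s]<50
    print(c,m.sum(),rect(m,.05,c))
    cs=px(c,(.5667,-.1833,.045));print("centroid",np.argwhere(m).mean(0)[::-1],"predicted",cs)
E
```

```text
t 14.6333 pos [ 0.4075 -0.2333  0.1952] shift [-0.0047  0.1669 -0.0019] turn [ 0.2305  0.4698 -0.0348] open 0.08527177739151526 F [ 0.768   0.6927 -0.0602] q [-0.6762 -0.3147  2.0067 -0.0041  1.4424 -0.9799]
side roller []
side lever_tip []
side bottle [(0.76, array([ 0.42  , -0.3527,  0.0049]))]
side rest [(0.92, array([ 0.3326,  0.1549, -0.0037])), (0.91, array([ 0.5627, -0.1883,  0.001 ])), (0.85, array([ 0.3362, -0.1806,  0.0014]))]
side 749 (array([ 562.7419, -186.5519]), array([ 56.3642, 131.7471]), np.float32(17.137243))
centroid [364.1375 307.8705] predicted [365.7287 309.6368]
top roller [(0.75, array([ 0.5666, -0.1877,  0.0501]))]
top lever_tip [(0.54, array([0.6526, 0.228 , 0.1876]))]
top bottle []
top rest [(0.82, array([ 0.8084, -0.109 ,  0.002 ])), (0.63, array([ 0.5685, -0.1832, -0.0004]))]
top 557 (array([ 567.9258, -186.4504]), array([ 35.3323, 117.0517]), np.float32(17.751024))
centroid [399.7917 259.0575] predicted [395.9472 257.0674]
```

```bash
python3 -c "
from station import *
print(finish_job())"
```

```text
the job is handed in; nothing more can be done
None
```

The roller is lying in the white rest with an axle end in each saddle. The job was handed in at about 15 s, and no verdict was reported.

**What I did:** I pushed the cam lever open with closed fingers, gripped the roller from above, drew it forward off the ledge and lowered it out of the slots. I then lifted it clear in front, laid it in the rest, let go and backed the arm away.

**Last checks:**

| Item | Last reading |
|---|---|
| Roller position (top camera) | about (0.567, -0.187), against the rest centre at (0.567, -0.183) |
| Roller height (network, good to about 4 mm) | about 47 mm just after release, 50 mm after backing off; seated is 45 mm |
| Roller yaw | 17.1 to 17.8°, against the rest's roughly 17.2° |
| Lever | about 1.5 rad (top camera network) |
| Bottle | within about 3 mm of its first position |
| Tool force at the end | about 1 N |

**What went wrong or was missed:**
- **First lever push:** it drifted upward and passed over the handle without touching it, so I repeated it in shorter steps.
- **Laying the roller down:** the axle touched the far limbs of the saddles first, with a short peak of about 25 N. I shifted it and it settled.
- **Missed detections:** in the last side picture the network found neither the roller nor the lever, so both positions rest mainly on the top camera. I did not re-measure the cartons.

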